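# Space a battery pack in the tester and hold it down on its contacts

### The arm

A 6-joint arm with a two-finger parallel gripper is mounted at the origin on the work surface. World frame = base frame: x ahead of the robot, y to its left, z up, the work surface at z = 0. Lengths are in m, angles in degrees, forces in N, time in s.
With the tool pointing down it reaches from about 0.35 to 0.875 m from the base axis. Payload 4.2 kg.
Tool frame: the origin (TCP) lies where the fingers leave the gripper's body, on its centre line; the fingertips stand 70 mm ahead of it and the grasp point (between the pads) lies 51 mm ahead of it; z points along the fingers, y is the direction in which the jaws open and shut (so a half turn about z gives the same grasp; the last joint's range is limited). The gripper opens to 87 mm and grips with 3 to 60 N. Pads are 19 mm wide; open, the fingers measure 117 mm over their backs; the gripper's body (75 mm by 190 mm) begins 51 mm behind the grasp point.
Start: joints at [-48.323, 22.042, 0.453, 0, -68.411, -14.817], TCP at [0.282, -0.558, 0.292] pointing down, gripper open.
Joint ranges: [-179.83, 179.83], [-69.29, 118.12], [-61.27, 80.66], [-181.25, 117.63], [-171.15, -9.14], [-177.46, 177.46]. Speed limits (degrees/s): [159.86, 159.86, 180, 180, 180, 180].

### API

Orientations are given as a 3x3 rotation matrix whose columns are the frame's x, y, z axes.
In Python, from station import sense, capture, camera_model, finish_job gives the robot as it stands.
- The arm moves only by the shell command python3 -m inch 'ROWS'. ROWS is JSON, a list of rows, each an object with "hand": the closure, from 0 (fully open) to 1 (shut); "slide": the shift along the world's x, y, z in cm, a list of three; "yaw": the turn about the world's z in rad. A call has 1 to 10 rows; each row is the pose to reach, as a shift and turn from the pose commanded when the call began; what a row does not reach only later rows make up. A row lasts 1/8 s, in which the tool goes at most 62.5 mm and 10.7 degrees, less where a joint would pass 70% of its speed; a pose out of reach is approached as far as the arm can. A call with a gripper value outside its range is refused whole. The fingers move at their own pace and stop on an object; the grip force is fixed at half the most. Time passes only in rows, so rows that repeat a pose let the fingers close. It gives the time, the measured TCP pose, the force and the opening at its end, in the units of the state.
- sense(): the state, without advancing time (a new reading comes with each control period).
- capture(name): name is "side" or "top" or "wrist"; returns the picture (384x512x3 uint8, blue, green, red); there is no depth.
- camera_model(name): a dict with "mtx" (3x3 intrinsics, pixels), "xyz" and "orientation" of the camera in the world; the wrist camera has in their place "tool_from_camera" (4x4, takes a point from camera to tool coordinates, whose origin is the TCP and whose axes are the flange's). Camera axes: x right, y up, looking along -z (the intrinsics and any distortion apply to the point x, -y, -z); pixel columns grow to the right and rows downward; lengths in m; the calibration is good to about 2 mm. A picture is of the moment at which its call begins: read the wrist's pose just before it. camera_model takes no time and is no camera call.
- finish_job(): hands the job in, once; it reports no verdict.
The state is a dict: "time_s": time; "joints": joint angles; "joint_velocities": joint speeds; "effort": joint torques, N m; "tcp_pos": TCP position; "ee_rot": TCP orientation; "wrist_force": force on the tool from outside, world axes, zero at the start; "moment": the same for the moment, N m; "gripper_width": opening from 0.0 (shut) to 1.0 (fully open).
Only numpy, scipy, OpenCV 4.12 (cv2) and the standard library are available. Lean on these libraries where they do the work, as an engineer would, in place of code of your own. Each camera call takes 0.05 s, during which the arm holds its last target. There are 200 camera calls.

### The job

Two battery packs, one yellow and one green, lie in the tester's bays, and only one of them has a gap in front of it wide enough for a spacer: slide the spacer of that pack's colour down into that gap until it stands upright on the bay floor, and let go of it. Then press that pack down with the fingertips until its top is flush with the tester's rim, and finish while still holding it pressed down. Leave the other pack, the other spacer and everything else on the counter alone.

Things in the scene. Friction and masses are not known exactly. Their poses are not given: they have to be found in the camera images.
- tester: fixed grey two-bay tester, 134 x 117 mm, rim 40 mm high, white console 55 mm high at far end. Origin on the table; x along the bays away from the robot, y left, z up. Bays: centred at y = +32 and -32 mm, 37 mm wide, from x = -43 mm (end wall) to +43 mm (contact face), floor 12 mm above the table. In each, from the robot side: stop block, open gap, pack.
- stop_thin: fixed white block at the robot-side end of either bay, 8 mm thick along the bay, 37 mm wide, top at the rim. Origin: middle of its robot-side bottom edge (on the bay floor, at tester x = -43 mm, y = +32 or -32 mm); x points along the bay to the pack. The gap between it and its pack is about 17 mm: wide enough for a spacer.
- stop_thick: fixed white block at the robot-side end of either bay, 19 mm thick along the bay, 37 mm wide, top at the rim. Origin: middle of its robot-side bottom edge (on the bay floor, at tester x = -43 mm, y = +32 or -32 mm); x points along the bay to the pack. The gap between it and its pack is about 6 mm: too narrow for any spacer.
- pack_yellow: battery pack, black with yellow upper part, 60 x 34 x 26 mm (x along the bay, y, z), in either bay. Origin: centre of underside. At the start 0.5-1.5 mm short of the contact face, its top 6 mm above the rim, on a sprung plate (underside 20 mm above the table). Pressed on the middle of its top it sinks 6 mm (3 N at first, 8 N at the end) to a hard stop flush with the rim; let go, it springs up.
- pack_green: battery pack, black with green upper part, 60 x 34 x 26 mm (x along the bay, y, z), in either bay. Origin: centre of underside. At the start 0.5-1.5 mm short of the contact face, its top 6 mm above the rim, on a sprung plate (underside 20 mm above the table). Pressed on the middle of its top it sinks 6 mm (3 N at first, 8 N at the end) to a hard stop flush with the rim; let go, it springs up.
- spacer_yellow: yellow plastic spacer with black ribs, an upright slab standing loose on the table: 15 mm thick (x), 30 mm wide (y), 64 mm tall (z), 30-55 g; lowest 8 mm taper to 11 mm thick. Origin: centre of its underside. The same either way round. Grip it across the 30 mm width near the top: once seated, thickness along the bay, 36 mm of it stand above the rim.
- spacer_green: green plastic spacer with black ribs, an upright slab standing loose on the table: 15 mm thick (x), 30 mm wide (y), 64 mm tall (z), 30-55 g; lowest 8 mm taper to 11 mm thick. Origin: centre of its underside. The same either way round. Grip it across the 30 mm width near the top: once seated, thickness along the bay, 36 mm of it stand above the rim.
- lantern: grey rubber lantern standing on end, 72 mm diameter, 110 mm tall, origin centre of underside; leave alone
- timer: red kitchen timer with white dial, 60 x 60 x 50 mm, origin centre of underside; leave alone
- penlight: aluminium penlight lying on the table, 130 mm long, up to 24 mm thick, origin near its middle; leave alone
- bulb_carton: small off-white bulb carton, 60 x 60 x 95 mm, origin centre of underside; leave alone

How it is judged (in metres and radians):
On the way:
1. the spacer of the matching colour stands released in the wide gap, on the bay floor, the pack behind it still up (((y of pack_yellow in the frame of stop_thin between -0.012 and 0.012 m and x of spacer_yellow in the frame of stop_thin between 0.008 and 0.028 m and y of spacer_yellow in the frame of stop_thin between -0.008 and 0.008 m and z of spacer_yellow in the frame of stop_thin between -0.003 and 0.004 m and angle between spacer_yellow's own z axis and vertical below 0.15 rad and angle between the x axis of spacer_yellow and the x axis of tester, either way round below 0.2 rad and contact force between the fingers and spacer_yellow below 0.2 N and z of pack_yellow in the frame of tester above 0.0175 m) or (y of pack_green in the frame of stop_thin between -0.012 and 0.012 m and x of spacer_green in the frame of stop_thin between 0.008 and 0.028 m and y of spacer_green in the frame of stop_thin between -0.008 and 0.008 m and z of spacer_green in the frame of stop_thin between -0.003 and 0.004 m and angle between spacer_green's own z axis and vertical below 0.15 rad and angle between the x axis of spacer_green and the x axis of tester, either way round below 0.2 rad and contact force between the fingers and spacer_green below 0.2 N and z of pack_green in the frame of tester above 0.0175 m))), for 0.2 s.
At the end, for the whole second after the job is handed in: Matching spacer released in the wide gap: on the floor (4 mm), upright (0.15 rad), square (0.2 rad). Its pack held down by the fingers with over 3 N, top within 1.8 mm of flush, level (0.06 rad). Other pack up, moved under 10 mm; other spacer upright (0.15 rad), moved under 30 mm (((y of pack_yellow in the frame of stop_thin between -0.012 and 0.012 m and x of spacer_yellow in the frame of stop_thin between 0.008 and 0.028 m and y of spacer_yellow in the frame of stop_thin between -0.008 and 0.008 m and z of spacer_yellow in the frame of stop_thin between -0.003 and 0.004 m and angle between each of spacer_yellow, spacer_green's own z axis and vertical below 0.15 rad and angle between the x axis of spacer_yellow and the x axis of tester, either way round below 0.2 rad and contact force between the fingers and spacer_yellow below 0.2 N and z of pack_yellow in the frame of tester below 0.0158 m and angle between pack_yellow's own z axis and vertical below 0.06 rad and contact force between the fingers and pack_yellow above 3 N and linear speed of pack_yellow below 0.02 m/s and contact force between spacer_yellow and the fingers below 0.2 N and z of pack_green in the frame of tester above 0.018 m and distance of pack_green from where it was at the start of the episode below 0.01 m and distance of spacer_green from where it was at the start of the episode below 0.03 m) or (y of pack_green in the frame of stop_thin between -0.012 and 0.012 m and x of spacer_green in the frame of stop_thin between 0.008 and 0.028 m and y of spacer_green in the frame of stop_thin between -0.008 and 0.008 m and z of spacer_green in the frame of stop_thin between -0.003 and 0.004 m and angle between each of spacer_green, spacer_yellow's own z axis and vertical below 0.15 rad and angle between the x axis of spacer_green and the x axis of tester, either way round below 0.2 rad and contact force between the fingers and spacer_green below 0.2 N and z of pack_green in the frame of tester below 0.0158 m and angle between pack_green's own z axis and vertical below 0.06 rad and contact force between the fingers and pack_green above 3 N and linear speed of pack_green below 0.02 m/s and contact force between spacer_green and the fingers below 0.2 N and z of pack_yellow in the frame of tester above 0.018 m and distance of pack_yellow from where it was at the start of the episode below 0.01 m and distance of spacer_yellow from where it was at the start of the episode below 0.03 m))); the arm keeps its last pose, push and grip.
It fails at once if a bystander (lantern, timer, penlight, bulb carton) is moved by more than 40 mm (distance of any of lantern, timer, penlight, bulb_carton from where it was at the start of the episode above 0.04 m).
It fails at once if the other pack, in the narrow-gap bay, is pressed down by more than 3 mm ((y of pack_yellow in the frame of stop_thick between -0.012 and 0.012 m and z of pack_yellow in the frame of tester below 0.017 m) or (y of pack_green in the frame of stop_thick between -0.012 and 0.012 m and z of pack_green in the frame of tester below 0.017 m)).
It also fails if it takes over 43 s, if anything falls off the work surface, if the arm or the gripper's body presses on something with over 40 N, if the wrist force passes 120 N, or if a joint passes its speed limit or range.

## Working session

There is one attempt and no reset: what is moved stays moved. The work goes in short steps, Python scripts to look and compute and a shell command to move; the robot and the scene stay as the last step left them, time stands still between calls to the robot, and variables do not carry over. Pictures are saved under pics/ and viewed, about 8 in all and at most 12, crops included, and the job is handed in when it is done.

```bash
ls; mkdir -p pics; cat > h.py <<'E'
import numpy as np, cv2
from station import sense, capture, camera_model, finish_job
def cam(name):
    m=camera_model(name); K=np.array(m["mtx"])
    if "xyz" in m: R=np.array(m["orientation"]); t=np.array(m["xyz"])
    else:
        s=sense(); T=np.array(m["tool_from_camera"]); Rt=np.array(s["ee_rot"])
        R=Rt@T[:3,:3]; t=Rt@T[:3,3]+np.array(s["tcp_pos"])
    return K,R,t
def ray(c,px):
    K,R,t=c; d=np.linalg.inv(K)@[px[0],px[1],1]; return t,R@(d*[1,-1,-1])
def onz(c,px,z):
    t,d=ray(c,px); return t+d*(z-t[2])/d[2]
def proj(c,p):
    K,R,t=c; q=(R.T@(np.array(p)-t))*[1,-1,-1]; q=K@q; return q[:2]/q[2]
E
python3 - <<'E'
from h import *
a=capture("top");b=capture("side")
cv2.imwrite("pics/top0.png",a);cv2.imwrite("pics/side0.png",b)
for n in("top","side","wrist"): print(n,{k:(np.round(v,3).tolist() if not isinstance(v,str) else v) for k,v in camera_model(n).items()})
print(sense())
E
```

```text
pics
top {'mtx': [[409.686, 0.0, 256.685], [0.0, 409.686, 192.402], [0.0, 0.0, 1.0]], 'xyz': [0.473, 0.014, 1.192], 'orientation': [[-0.012, 0.995, -0.104], [-1.0, -0.013, -0.007], [-0.009, 0.104, 0.995]]}
side {'mtx': [[359.667, 0.0, 258.316], [0.0, 359.667, 193.756], [0.0, 0.0, 1.0]], 'xyz': [0.54, -0.692, 0.67], 'orientation': [[0.997, 0.037, -0.066], [-0.074, 0.646, -0.76], [0.014, 0.762, 0.647]]}
wrist {'mtx': [[311.596, 0.0, 252.297], [0.0, 311.596, 189.53], [0.0, 0.0, 1.0]], 'tool_from_camera': [[0.001, 0.967, 0.256, 0.072], [1.0, -0.001, 0.0, -0.001], [0.0, 0.256, -0.967, -0.093], [0.0, 0.0, 0.0, 1.0]]}
{'time_s': 0.1, 'joints': array([-4.83215793e+01,  2.20862807e+01,  3.88972806e-01, -2.30053641e-02,
       -6.84125443e+01, -1.48177633e+01]), 'joint_velocities': array([ 0.02427319, -0.11582578,  0.10619997,  0.09679886,  0.02548413,
       -0.06748584]), 'effort': array([-2.39661285e-04, -3.91690135e+01,  1.87935680e+01,  4.23191965e+00,
        1.34230050e-02, -7.14695511e-05]), 'tcp_pos': array([ 0.28223712, -0.55720249,  0.29128497]), 'ee_rot': array([[-8.92174822e-01, -4.51689158e-01, -9.96020883e-04],
       [-4.51690238e-01,  8.92173249e-01,  1.68023734e-03],
       [ 1.29678197e-04,  1.94895836e-03, -9.99998092e-01]]), 'wrist_force': array([0.2515841 , 0.29916235, 0.32579973]), 'moment': array([-0.04888394, -0.00022311, -0.02779648]), 'gripper_width': 0.9988100731966442}
```

View pics/top0.png

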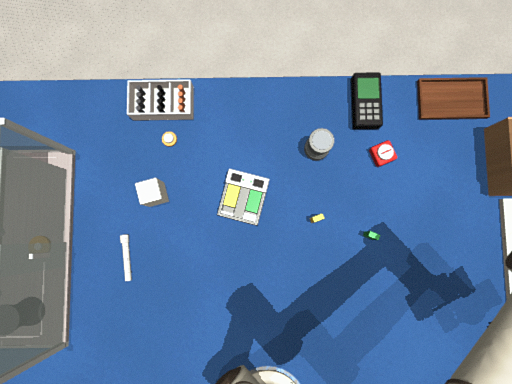

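View pics/side0.png

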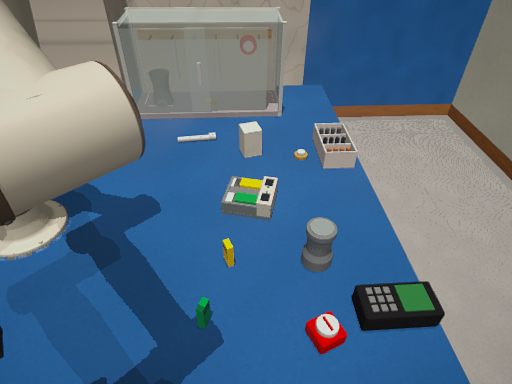

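Top: tester around (244,197), its far end (console) up and yellow pack in the left bay, green in the right; yellow spacer at (317,217), green at (372,235). Lantern (319,143) and the timer (384,153) are beyond the spacers. I'll measure and zoom in on the tester.

```bash
cat > m.py <<'E'
from h import *
def blobs(img,amin=15):
    hsv=cv2.cvtColor(img,cv2.COLOR_BGR2HSV); out=[]
    for n,lo,hi in(("Y",(20,120,90),(35,255,255)),("G",(50,120,70),(85,255,255))):
        m=cv2.inRange(hsv,lo,hi); k,l,st,ce=cv2.connectedComponentsWithStats(m)
        for i in range(1,k):
            if st[i,4]>=amin: 
                p=np.argwhere(l==i)[:,::-1].astype(np.float32); out.append((n,int(st[i,4]),ce[i],cv2.boxPoints(cv2.minAreaRect(p))))
    return out
E
python3 - <<'E'
from m import *
a=cv2.imread("pics/top0.png"); c=cam("top")
for n,A,ce,box in blobs(a):
    z=.046 if A>150 else .064
    print(n,A,ce.round(1),onz(c,ce,z).round(4),[onz(c,p,z)[:2].round(4).tolist() for p in box])
cr=a[160:245,205:390]; cv2.imwrite("pics/crop0.png",cv2.resize(cr,None,fx=4.3,fy=4.3,interpolation=cv2.INTER_CUBIC))
E
```

```text
Y 57 [170.  139.5] [0.7432 0.264  0.064 ] [[0.765, 0.2868], [0.7645, 0.2501], [0.7273, 0.2498], [0.7278, 0.2863]]
G 38 [374.5 235.9] [ 0.467  -0.2981  0.064 ] [[0.4655, -0.2776], [0.4809, -0.2826], [0.4718, -0.3128], [0.4565, -0.3078]]
```

View pics/crop0.png

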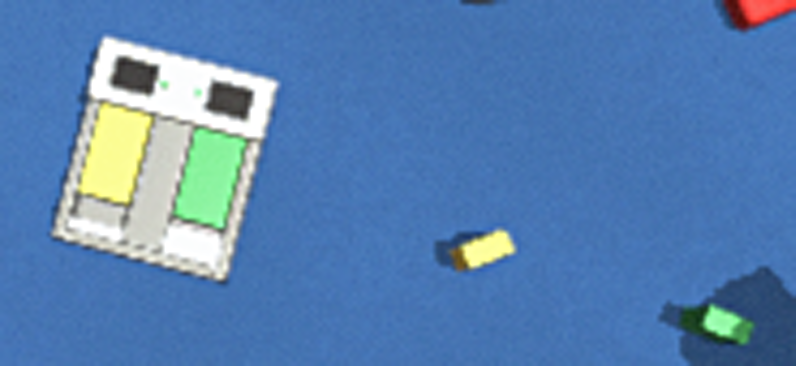

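Yellow pack (left bay) has the wide gap (crop ~(100,212)); green has the thick stop. So the yellow spacer (crop ~(487,249)) goes to the yellow bay. I'll compute the approach numbers.

```bash
python3 - <<'E'
from h import *
c=cam("top"); f=lambda u,v:(205+u/4.3,160+v/4.3)
sp=onz(c,f(487,249),.064); d=onz(c,f(513,240),.064)-onz(c,f(457,260),.064)
s=sense(); p=s["tcp_pos"]; R=s["ee_rot"]
print("spacer",sp,"yax deg",np.degrees(np.arctan2(d[0],-d[1])), np.linalg.norm(d))
A=onz(c,f(55,237),.04);B=onz(c,f(227,280),.04);print("tester near corners",A,B,np.linalg.norm(A-B))
print("tool yaw",np.degrees(np.arctan2(-R[0,1],R[1,1])), "delta cm",(sp-p)*100)
E
```

```text
spacer [ 0.5180467  -0.14610559  0.064     ] yax deg 18.85999142029286 0.03810553158318973
tester near corners [0.5302898  0.13244386 0.04      ] [0.50089341 0.02029543 0.04      ] 0.11593713622190384
tool yaw 26.85216542016867 delta cm [ 23.58095898  41.10969021 -22.72849652]
```

```bash
python3 -m inch '[{"hand":0.3,"slide":[23.6,41.1,-4],"yaw":-0.14},{"hand":0.3,"slide":[23.6,41.1,-4],"yaw":-0.14},{"hand":0.3,"slide":[23.6,41.1,-4],"yaw":-0.14},{"hand":0.3,"slide":[23.6,41.1,-4],"yaw":-0.14},{"hand":0.3,"slide":[23.6,41.1,-4],"yaw":-0.14},{"hand":0.3,"slide":[23.6,41.1,-4],"yaw":-0.14},{"hand":0.3,"slide":[23.6,41.1,-4],"yaw":-0.14},{"hand":0.3,"slide":[23.6,41.1,-4],"yaw":-0.14},{"hand":0.3,"slide":[23.6,41.1,-4],"yaw":-0.14},{"hand":0.3,"slide":[23.6,41.1,-4],"yaw":-0.14}]'
python3 - <<'E'
from m import *
c=cam("wrist"); s=sense(); a=capture("wrist"); cv2.imwrite("pics/w1.png",a)
hsv=cv2.cvtColor(a,cv2.COLOR_BGR2HSV)
print(s["tcp_pos"],s["gripper_width"],np.degrees(np.arctan2(-s["ee_rot"][0,1],s["ee_rot"][1,1])))
for n,A,ce,box in blobs(a,60): print(n,A,ce.round(1),onz(c,ce,.064).round(4),box.round(0).tolist())
E
```

```text
time_s: 1.35
tcp_pos: [0.518, -0.1467, 0.2519]
ee_rot: [[-0.946, -0.323, -0.001], [-0.323, 0.946, 0.0], [0.001, 0.0, -1.0]]
wrist_force: [-0.2, -0.5, -0.4]
gripper_width: 0.701
[ 0.51799154 -0.14674983  0.25194408] 0.7008843647983487 18.838356310752356
Y 477 [251.2 186.3] [ 0.5182 -0.1487  0.064 ] [[238.0, 169.0], [268.0, 169.0], [268.0, 195.0], [238.0, 195.0]]
G 571 [126.5  83.8] [ 0.467  -0.2791  0.064 ] [[87.0, 68.0], [105.0, 49.0], [146.0, 90.0], [128.0, 108.0]]
```

View pics/w1.png

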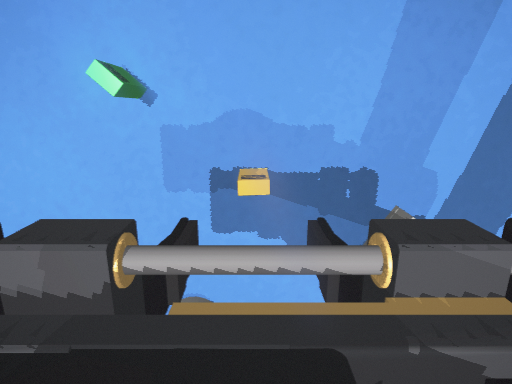

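Wrist view: yellow spacer top face at about (253,187), square to the jaws; the green spacer is well off at (115,78). Descend and grip.

```bash
python3 -m inch '[{"hand":0.3,"slide":[0,-0.2,-5],"yaw":0},{"hand":0.3,"slide":[0,-0.2,-10],"yaw":0},{"hand":0.3,"slide":[0,-0.2,-14.4],"yaw":0},{"hand":0.3,"slide":[0,-0.2,-14.4],"yaw":0},{"hand":1,"slide":[0,-0.2,-14.4],"yaw":0},{"hand":1,"slide":[0,-0.2,-14.4],"yaw":0},{"hand":1,"slide":[0,-0.2,-14.4],"yaw":0},{"hand":1,"slide":[0,-0.2,-14.4],"yaw":0},{"hand":1,"slide":[0,-0.2,-14.4],"yaw":0},{"hand":1,"slide":[0,-0.2,-14.4],"yaw":0}]'
```

```text
time_s: 2.65
tcp_pos: [0.519, -0.1485, 0.1091]
ee_rot: [[-0.946, -0.323, 0.001], [-0.323, 0.946, -0.0], [-0.001, -0.001, -1.0]]
wrist_force: [-1.3, 1.7, 6.7]
gripper_width: 0.35
```

Gripped (30.4 mm). Lift, then move to a look pose above the tester, beyond the gap, turned square to it.

```bash
python3 -m inch '[{"hand":1,"slide":[0,0,5],"yaw":0},{"hand":1,"slide":[0,0,10],"yaw":0},{"hand":1,"slide":[0,3,16],"yaw":-0.15},{"hand":1,"slide":[3,8,17],"yaw":-0.3},{"hand":1,"slide":[5,13,17],"yaw":-0.45},{"hand":1,"slide":[7,18,17],"yaw":-0.58},{"hand":1,"slide":[8.4,23.5,17],"yaw":-0.58},{"hand":1,"slide":[8.4,23.5,17],"yaw":-0.58},{"hand":1,"slide":[8.4,23.5,17],"yaw":-0.58},{"hand":1,"slide":[8.4,23.5,17],"yaw":-0.58}]'
python3 - <<'E'
from m import *
c=cam("wrist"); s=sense(); a=capture("wrist"); cv2.imwrite("pics/w2.png",a)
np.savez("w2.npz",K=c[0],R=c[1],t=c[2])
print(s["tcp_pos"],s["gripper_width"],np.degrees(np.arctan2(-s["ee_rot"][0,1],s["ee_rot"][1,1])),s["wrist_force"])
for n,A,ce,box in blobs(a,60): print(n,A,ce.round(1),onz(c,ce,.046).round(4),box.round(0).tolist())
E
```

```text
time_s: 3.9
tcp_pos: [0.602, 0.0854, 0.278]
ee_rot: [[-0.968, 0.25, -0.001], [0.25, 0.968, -0.0], [0.001, -0.0, -1.0]]
wrist_force: [-0.4, -0.7, -0.5]
gripper_width: 0.345
[0.60200697 0.08542629 0.27804667] 0.3446196754423575 -14.468484814740856 [-0.42176454 -0.74827177 -0.51784621]
Y 1002 [256.6 169.1] [0.5958 0.0899 0.046 ] [[241.0, 144.0], [272.0, 144.0], [272.0, 185.0], [241.0, 185.0]]
Y 1662 [252.9 225.8] [0.657 0.07  0.046] [[221.0, 208.0], [281.0, 208.0], [281.0, 244.0], [221.0, 244.0]]
```

View pics/w2.png

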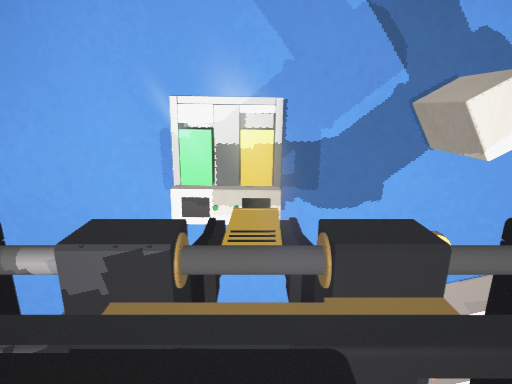

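Wrist view: tester square in view; near edge at row ~98, green pack (195,158) behind the thick white stop, yellow pack (256,160) with its open gap near row ~120. I'll read the edges from profiles.

```bash
python3 - <<'E'
from m import *
a=cv2.imread("pics/w2.png"); z=np.load("w2.npz"); c=(z["K"],z["R"],z["t"])
col=a[92:192,250:264].astype(int).mean(1).round().astype(int)
for i in range(0,50): print(92+i,col[i].tolist(),end="; ")
print()
row=a[155:175].astype(int).mean(0).round().astype(int)
for j in list(range(166,182))+list(range(206,250))+list(range(266,288)): print(j,row[j].tolist(),end="; ")
cv2.imwrite("pics/w2c.png",cv2.resize(a[90:230,160:300],None,fx=4.2,fy=4.2,interpolation=cv2.INTER_NEAREST))
E
```

```text
92 [228, 163, 117]; 93 [224, 159, 117]; 94 [223, 159, 117]; 95 [223, 160, 118]; 96 [207, 151, 117]; 97 [221, 218, 216]; 98 [229, 228, 226]; 99 [229, 227, 226]; 100 [229, 228, 226]; 101 [228, 227, 226]; 102 [228, 228, 227]; 103 [228, 227, 226]; 104 [199, 196, 193]; 105 [247, 247, 247]; 106 [247, 247, 247]; 107 [247, 247, 247]; 108 [247, 247, 247]; 109 [247, 247, 247]; 110 [247, 247, 247]; 111 [247, 247, 247]; 112 [247, 247, 247]; 113 [220, 221, 220]; 114 [230, 231, 230]; 115 [230, 231, 230]; 116 [230, 231, 231]; 117 [229, 232, 230]; 118 [229, 232, 231]; 119 [229, 232, 231]; 120 [229, 232, 231]; 121 [229, 232, 231]; 122 [228, 232, 231]; 123 [228, 232, 231]; 124 [228, 232, 232]; 125 [228, 232, 232]; 126 [227, 231, 231]; 127 [202, 209, 208]; 128 [137, 150, 148]; 129 [135, 175, 188]; 130 [185, 247, 247]; 131 [192, 247, 247]; 132 [192, 247, 247]; 133 [191, 247, 247]; 134 [190, 247, 247]; 135 [190, 247, 247]; 136 [189, 247, 247]; 137 [188, 247, 247]; 138 [187, 247, 247]; 139 [187, 247, 247]; 140 [186, 247, 247]; 141 [186, 247, 247]; 
166 [219, 143, 90]; 167 [219, 143, 90]; 168 [219, 143, 90
[... 947 characters left out ...]
0, 140, 136]; 239 [107, 121, 117]; 240 [99, 143, 155]; 241 [110, 212, 234]; 242 [111, 214, 235]; 243 [112, 214, 235]; 244 [113, 214, 235]; 245 [114, 215, 235]; 246 [114, 214, 235]; 247 [115, 215, 235]; 248 [116, 215, 235]; 249 [117, 215, 235]; 266 [119, 212, 233]; 267 [118, 212, 233]; 268 [118, 211, 233]; 269 [118, 211, 233]; 270 [117, 211, 233]; 271 [116, 208, 231]; 272 [111, 184, 209]; 273 [112, 127, 129]; 274 [131, 142, 144]; 275 [136, 146, 148]; 276 [135, 145, 146]; 277 [135, 144, 145]; 278 [135, 142, 144]; 279 [134, 141, 142]; 280 [133, 136, 135]; 281 [139, 119, 107]; 282 [165, 124, 101]; 283 [166, 124, 99]; 284 [168, 123, 97]; 285 [169, 123, 95]; 286 [171, 123, 93]; 287 [170, 122, 91];
```

View pics/w2c.png

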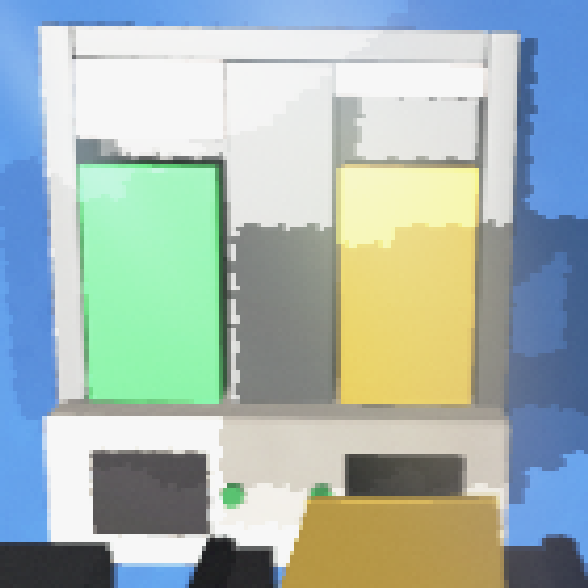

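```bash
python3 - <<'E'
from h import *
z=np.load("w2.npz"); c=(z["K"],z["R"],z["t"])
th=np.radians(-14.5); ex=np.array([np.cos(th),np.sin(th),0]); ey=np.array([-np.sin(th),np.cos(th),0])
tcp=np.array([.60200697,.08542629,.278])
g=lambda px,zz:(lambda p:(p@ex*1000,p@ey*1000))(onz(c,px,zz)-tcp)
print("near rim",g((256,96.7),.04),"stop near",g((256,104.6),.04),"stop far",g((256,113.3),.04),"pack front",g((256,129.3),.046),"console front",g((256,187),.055))
print("pack L,R",g((240.2,140),.046),g((273.0,140),.046), "outer rim L/R",g((172.3,165),.04),g((281,165),.04))
print("at row 107 stop sides cols",g((239.7,109),.04),g((275,109),.04))
print("spacer bottom corners",g((233.3,208.2),.169),g((278.6,208.2),.169))
for r in (104,208): 
    q=cv2.imread("pics/w2.png")
q=q.astype(int)
for r in range(203,247,2): print(r,q[r,256].tolist(),end=" ")
for r in (210,218,226):
    m=(q[r,:,2]-q[r,:,0])>60; j=np.where(m[200:300])[0]+200; print(r,j.min(),j.max())
E
```

```text
near rim (np.float64(-81.07021652164318), np.float64(1.8103181267150916)) stop near (np.float64(-73.297638782372), np.float64(1.842799492037129)) stop far (np.float64(-64.62465372276547), np.float64(1.8790436320899537)) pack front (np.float64(-48.762847013994985), np.float64(1.8796185440057585)) console front (np.float64(10.137526734770633), np.float64(2.027194767697667))
pack L,R (np.float64(-37.828277522324), np.float64(-14.453407114934734)) (np.float64(-37.868864711832856), np.float64(19.54682892295721)) outer rim L/R (np.float64(-10.384374122123969), np.float64(-88.10814920209808)) (np.float64(-10.529305623396382), np.float64(29.0455853737596))
at row 107 stop sides cols (np.float64(-68.9071173585224), np.float64(-14.923498599010115)) (np.float64(-68.94863955842737), np.float64(21.424745255904217))
spacer bottom corners (np.float64(-4.073707158414987), np.float64(-14.77853082716202)) (np.float64(-4.114420024132198), np.float64(16.147412578886716))
203 [76, 82, 84] 205 [75, 80, 81] 207 [73, 78, 78] 209 [90, 182, 216] 211 [81, 154, 183] 213 [78, 153, 182] 215 [76, 151, 181] 217 [78, 153, 183] 219 [78, 153, 183] 221 [75, 151, 182] 223 [75, 151, 182] 225 [74, 151, 181] 227 [73, 150, 182] 229 [73, 151, 183] 231 [44, 45, 49] 233 [71, 150, 181] 235 [43, 52, 56] 237 [70, 150, 180] 239 [62, 124, 147] 241 [44, 42, 45] 243 [72, 153, 184] 245 [68, 93, 102] 210 233 278
218 230 278
226 228 279
```

```bash
python3 -m inch '[{"hand":1,"slide":[-2.8,0.8,0],"yaw":0},{"hand":1,"slide":[-5.6,1.65,-2],"yaw":0},{"hand":1,"slide":[-5.6,1.65,-7],"yaw":0},{"hand":1,"slide":[-5.6,1.65,-11],"yaw":0},{"hand":1,"slide":[-5.6,1.65,-11],"yaw":0},{"hand":1,"slide":[-5.6,1.65,-11],"yaw":0},{"hand":1,"slide":[-5.6,1.65,-11],"yaw":0}]'
python3 - <<'E'
from h import *
c=cam("wrist"); s=sense(); a=capture("wrist"); cv2.imwrite("pics/w3.png",a[80:260,140:370])
np.savez("w3.npz",K=c[0],R=c[1],t=c[2],p=s["tcp_pos"])
cv2.imwrite("pics/w3c.png",cv2.resize(a[80:260,140:370],None,fx=3.3,fy=3.3,interpolation=cv2.INTER_NEAREST))
print(s["tcp_pos"],s["wrist_force"])
E
```

```text
time_s: 4.82
tcp_pos: [0.5475, 0.1032, 0.1704]
ee_rot: [[-0.969, 0.249, 0.004], [0.249, 0.969, 0.002], [-0.003, 0.003, -1.0]]
wrist_force: [0.3, -0.3, -0.5]
gripper_width: 0.346
[0.54751792 0.10316292 0.17036098] [ 0.27535842 -0.31974331 -0.46867808]
```

View pics/w3c.png

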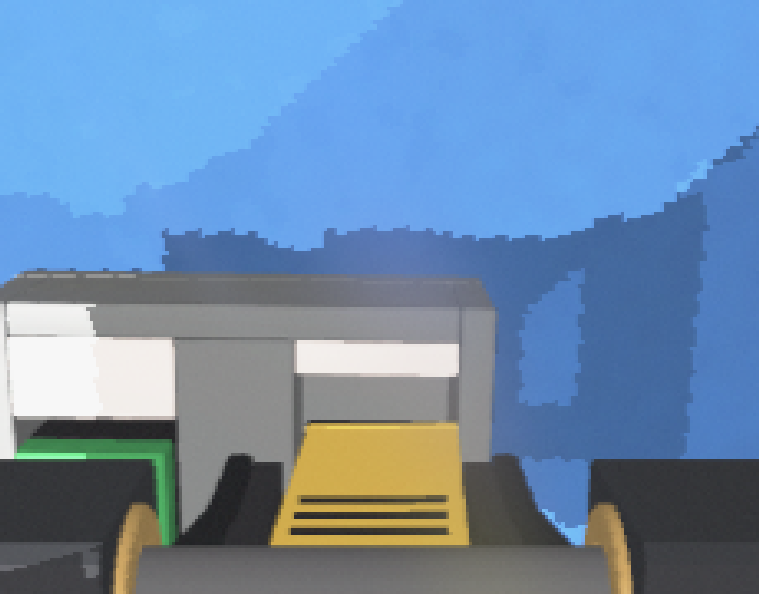

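Hover view: spacer bottom edge at crop row 424 (cols 302–459), thin stop rows 340–375 (cols 295–460), gap beyond it clearly open. Compute the residual.

```bash
python3 - <<'E'
from h import *
s=sense(); print(s["tcp_pos"],s["ee_rot"].round(4).tolist())
z=np.load("w3.npz"); c=(z["K"],z["R"],z["t"]); tcp=z["p"]
th=np.radians(-14.5); ex=np.array([np.cos(th),np.sin(th),0]); ey=np.array([-np.sin(th),np.cos(th),0])
f=lambda u,v:(140+u/3.3-.5*0,80+v/3.3)
g=lambda px,zz:(lambda p:(round(p@ex*1000,1),round(p@ey*1000,1)))(onz(c,px,zz)-tcp)
print("stop near",g(f(296,340),.04),"far",g(f(296,376),.04),g(f(460,376),.04),"spacer",g(f(303,424),.0613),g(f(459,424),.0613))
E
```

```text
[0.54732717 0.10316572 0.17016415] [[-0.9686, 0.2487, 0.0035], [0.2487, 0.9686, 0.0015], [-0.003, 0.0023, -1.0]]
stop near (np.float64(-16.1), np.float64(-18.2)) far (np.float64(-7.7), np.float64(-18.3)) (np.float64(-7.8), np.float64(18.7)) spacer (np.float64(-3.4), np.float64(-15.5)) (np.float64(-3.5), np.float64(16.8))
```

```bash
python3 -m inch '[{"hand":1,"slide":[-0.12,0,0],"yaw":0},{"hand":1,"slide":[-0.12,0,-1],"yaw":0},{"hand":1,"slide":[-0.12,0,-1.7],"yaw":0},{"hand":1,"slide":[-0.12,0,-2.3],"yaw":0},{"hand":1,"slide":[-0.12,0,-2.3],"yaw":0}]'
```

```text
time_s: 5.5
tcp_pos: [0.5452, 0.1029, 0.1446]
ee_rot: [[-0.969, 0.248, -0.001], [0.248, 0.969, -0.001], [0.0, -0.001, -1.0]]
wrist_force: [0.8, -0.4, -0.7]
gripper_width: 0.348
```

```bash
python3 -m inch '[{"hand":1,"slide":[0.05,0,-0.8],"yaw":0},{"hand":1,"slide":[0.05,0,-1.4],"yaw":0},{"hand":1,"slide":[0.05,0,-1.8],"yaw":0},{"hand":1,"slide":[0.05,0,-2.1],"yaw":0},{"hand":1,"slide":[0.05,0,-2.1],"yaw":0}]'
```

```text
time_s: 6.12
tcp_pos: [0.5461, 0.1031, 0.1241]
ee_rot: [[-0.969, 0.249, 0.001], [0.249, 0.969, 0.0], [-0.001, 0.001, -1.0]]
wrist_force: [3.0, -0.4, -1.0]
gripper_width: 0.349
```

```bash
python3 -m inch '[{"hand":1,"slide":[0.03,0,-0.15],"yaw":0},{"hand":1,"slide":[0.03,0,-0.3],"yaw":0},{"hand":1,"slide":[0.03,0,-0.38],"yaw":0},{"hand":1,"slide":[0.03,0,-0.38],"yaw":0},{"hand":1,"slide":[0.03,0,-0.38],"yaw":0}]'
```

```text
time_s: 6.75
tcp_pos: [0.5463, 0.1031, 0.121]
ee_rot: [[-0.969, 0.248, 0.001], [0.248, 0.969, 0.0], [-0.001, 0.001, -1.0]]
wrist_force: [1.5, -0.1, 5.8]
gripper_width: 0.348
```

Floor contact (5.8 N up) at TCP z 0.121 as predicted. Release and rise, then look.

```bash
python3 -m inch '[{"hand":0.4,"slide":[0,0,0],"yaw":0},{"hand":0.4,"slide":[0,0,0],"yaw":0},{"hand":0.4,"slide":[0,0,0],"yaw":0},{"hand":0.4,"slide":[0,0,0],"yaw":0},{"hand":0.4,"slide":[0,0,3],"yaw":0},{"hand":0.4,"slide":[0,0,7],"yaw":0},{"hand":0.4,"slide":[4,-1,12],"yaw":0},{"hand":1,"slide":[9,-2.3,15.5],"yaw":0},{"hand":1,"slide":[9,-2.3,15.5],"yaw":0},{"hand":1,"slide":[9,-2.3,15.5],"yaw":0}]'
python3 - <<'E'
from h import *
c=cam("wrist"); s=sense(); a=capture("wrist")
np.savez("w4.npz",K=c[0],R=c[1],t=c[2],p=s["tcp_pos"])
cv2.imwrite("pics/w4c.png",cv2.resize(a[60:240,150:340],None,fx=3.3,fy=3.3,interpolation=cv2.INTER_NEAREST))
print(s["tcp_pos"],s["wrist_force"],s["gripper_width"])
E
```

```text
time_s: 8.0
tcp_pos: [0.635, 0.0797, 0.274]
ee_rot: [[-0.968, 0.249, -0.003], [0.249, 0.968, -0.0], [0.003, -0.001, -1.0]]
wrist_force: [-0.0, -0.6, -0.7]
gripper_width: 0.344
[0.63503295 0.07974163 0.27399806] [-0.00816408 -0.57579207 -0.6995835 ] 0.344291457583897
```

View pics/w4c.png

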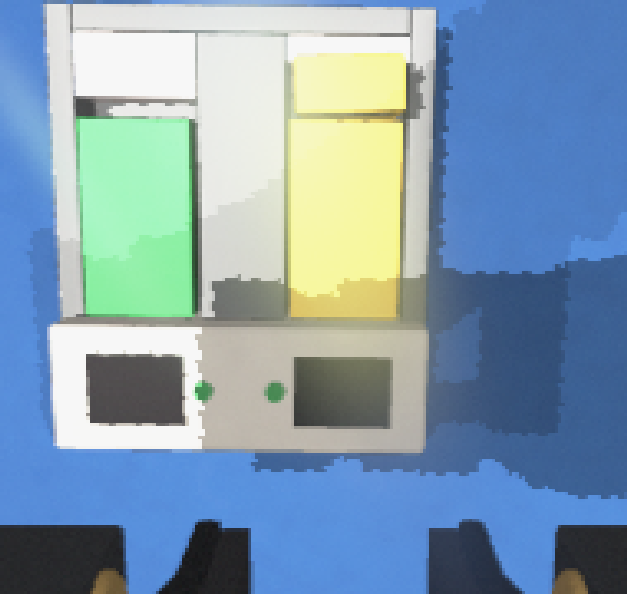

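Spacer stands upright in the yellow gap (crop (350,82)), yellow pack still up with front edge at row 118 and cols 289–405; green side untouched. Compute the press position.

```bash
python3 - <<'E'
from h import *
z=np.load("w4.npz"); c=(z["K"],z["R"],z["t"]); tcp=z["p"]
f=lambda u,v:(150+u/3.3,60+v/3.3)
ps=[onz(c,f(*q),.046) for q in((289,119),(405,119),(291,317),(401,317))]
th=np.radians(-14.5); ex=np.array([np.cos(th),np.sin(th),0]); ey=np.array([-np.sin(th),np.cos(th),0])
for p in ps: print(((p-tcp)@ex*1000).round(1),((p-tcp)@ey*1000).round(1))
front=(ps[0]+ps[1])/2; ctr=front+.030*ex
print("pack ctr",ctr,"mean of corners",np.mean(ps,0),"slide cm",(ctr-tcp)*100)
E
```

```text
-81.9 -16.7
-81.9 18.1
-22.2 -16.7
-22.3 17.9
pack ctr [0.58497405 0.0934274  0.046     ] mean of corners [0.58479829 0.09343075 0.046     ] slide cm [ -5.00588944   1.36857733 -22.79980627]
```

```bash
python3 -m inch '[{"hand":1,"slide":[-2.5,0.6,0],"yaw":0},{"hand":1,"slide":[-5,1.3,-3],"yaw":0},{"hand":1,"slide":[-5,1.3,-8],"yaw":0},{"hand":1,"slide":[-5,1.3,-13],"yaw":0},{"hand":1,"slide":[-5,1.3,-15],"yaw":0},{"hand":1,"slide":[-5,1.3,-15],"yaw":0},{"hand":1,"slide":[-5,1.3,-15],"yaw":0},{"hand":1,"slide":[-5,1.3,-15],"yaw":0}]'
```

```text
time_s: 9.05
tcp_pos: [0.5864, 0.0933, 0.1269]
ee_rot: [[-0.969, 0.248, 0.002], [0.248, 0.969, 0.001], [-0.002, 0.002, -1.0]]
wrist_force: [0.4, 0.3, -1.0]
gripper_width: 0.004
```

```bash
python3 -m inch '[{"hand":1,"slide":[0,0,-0.4],"yaw":0},{"hand":1,"slide":[0,0,-0.8],"yaw":0},{"hand":1,"slide":[0,0,-1.1],"yaw":0},{"hand":1,"slide":[0,0,-1.2],"yaw":0},{"hand":1,"slide":[0,0,-1.2],"yaw":0},{"hand":1,"slide":[0,0,-1.2],"yaw":0}]'
```

```text
time_s: 9.8
tcp_pos: [0.586, 0.0929, 0.1137]
ee_rot: [[-0.969, 0.249, -0.0], [0.249, 0.969, -0.0], [0.0, -0.0, -1.0]]
wrist_force: [-1.5, 0.1, 3.3]
gripper_width: 0.006
```

```bash
python3 -m inch '[{"hand":1,"slide":[0,0,-0.15],"yaw":0},{"hand":1,"slide":[0,0,-0.3],"yaw":0},{"hand":1,"slide":[0,0,-0.4],"yaw":0},{"hand":1,"slide":[0,0,-0.45],"yaw":0},{"hand":1,"slide":[0,0,-0.45],"yaw":0},{"hand":1,"slide":[0,0,-0.45],"yaw":0}]'
```

```text
time_s: 10.55
tcp_pos: [0.586, 0.0929, 0.1101]
ee_rot: [[-0.969, 0.248, 0.0], [0.248, 0.969, -0.0], [-0.0, -0.0, -1.0]]
wrist_force: [-3.9, 0.6, 9.9]
gripper_width: 0.007
```

```bash
python3 -m inch '[{"hand":1,"slide":[0,0,-0.05],"yaw":0},{"hand":1,"slide":[0,0,-0.1],"yaw":0},{"hand":1,"slide":[0,0,-0.1],"yaw":0},{"hand":1,"slide":[0,0,-0.1],"yaw":0},{"hand":1,"slide":[0,0,-0.1],"yaw":0},{"hand":1,"slide":[0,0,-0.1],"yaw":0}]'
python3 - <<'E'
from h import *
a=capture("side");s=sense();print(s["tcp_pos"],s["wrist_force"])
b=capture("wrist")
A=cv2.resize(a[160:345,180:300],None,fx=3.2,fy=3.2,interpolation=cv2.INTER_CUBIC)
B=cv2.resize(b[100:300,150:360],(390,A.shape[0])); cv2.imwrite("pics/end.png",np.hstack([A,B]))
E
```

```text
time_s: 11.3
tcp_pos: [0.586, 0.093, 0.1101]
ee_rot: [[-0.969, 0.248, 0.001], [0.248, 0.969, -0.0], [-0.001, -0.0, -1.0]]
wrist_force: [-6.0, -0.3, 14.1]
gripper_width: 0.006
[0.58601278 0.0929549  0.11003465] [-6.45703567 -0.61134696 15.48637335]
```

View pics/end.png

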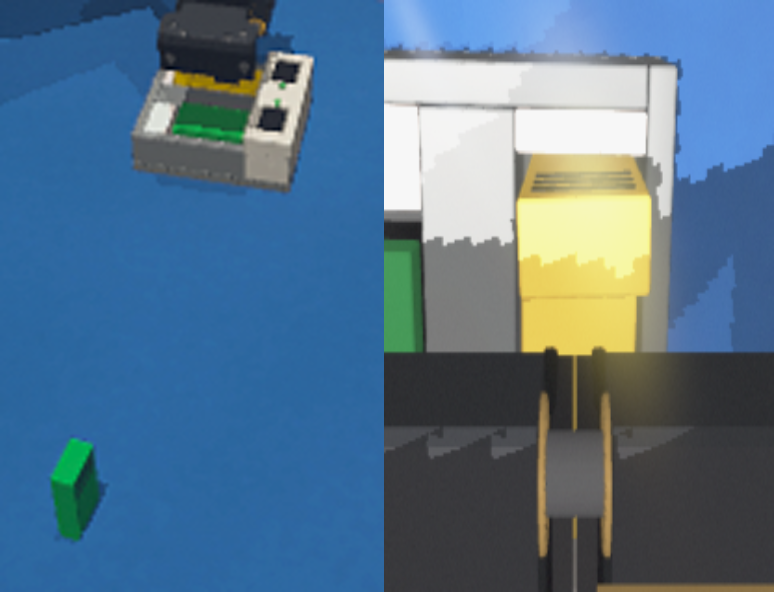

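The hard stop is confirmed: the tool stays at z 0.110 (fingertips at 0.040, rim height) while the push rose from 10 to 15 N. The spacer stands upright in the gap clear of the fingers, and the green pack and green spacer look untouched.

```bash
python3 -c "
from station import *
print(finish_job()); print(sense()['wrist_force'])"
```

```text
the job is handed in; nothing more can be done
None
the job is handed in; nothing more can be done
```

The yellow pack had the wide gap. I stood the yellow spacer in it and let go. Then I pressed the yellow pack flush with the closed fingertips and handed the job in at about 11.4 s, still pressing.

**Spacer:** it touched the bay floor at tool height 0.121 m, as predicted. Pictures after release and at the end show it upright, square and clear of the fingers.

**Pack:** the fingertips are at 0.040 m, the rim height. The tool did not sink further while the push rose from about 10 N to 15 N, so the pack is on its hard stop. There is also about 6 N of sideways friction.

**Everything else:** the green pack and green spacer looked unmoved in the last pictures. I did not picture the bystanders again at the end, but the arm never went near them.

No check failed. While lowering the spacer I corrected a lag of about 1–2 mm between the commanded and measured tool position.

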